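# Stand the driver cards up along the batten, file them in the card case and shut the lid

### The job

First tip up every driver card lying on the bench by pushing it against the clamped batten, so that all of them stand on edge in a row against the batten, front plates on top. Then lift each one into a slot of the orange card case, fully down and front plate on top, one card to a slot, and lower the lid gently until it is fully closed. Leave the other things on the bench where they are.

Things in the scene. Friction and masses are not known exactly. Their poses are not given: they have to be found in the camera images.
- batten: fixed wooden batten on the bench, 22 (x) x 460 (y) x 60 (z) high, origin at the centre of its underside, so the face towards the robot (-x) is at x = -11; a steel clamp at each end, |y| 206 to 226, 68 high with a screw to 96
- card0: driver card; card0 to card2 are alike and one may be absent. Flat metal tray 90 (x) x 100 (y) x 12 (z), green board on its upper face; across its -x end a front plate 8 thick, 100 wide, z 0 to 30, outer face at x = -53: an L from the side. Foot: the opposite edge, x = +45. Origin: centre of the tray's underside. 0.24 kg (0.19 to 0.3), centre of mass x = -9, z = 8
- card1: driver card as card0. Starts flat on the bench (its z up), foot 15 to 50 mm from the batten and within 0.15 rad of parallel to it, front plate towards the robot. Pushed on its front plate it slides to the batten; pushed on there while the pushing point rises with the plate, it pivots about its foot in the corner of batten and bench until it falls upright against the batten
- card2: driver card as card0. Upright (its x down) the green face is against the batten and the underside faces the robot; the origin is then 45 above the foot, the plate on top 90 to 98 above the foot, overhanging the green face by 18, that is 30 above the batten's top. It stands by itself on its 12 thick foot and can be gripped from above across the plate's 30 mm
- card0_plate (a point): centre of the outer face of card0's front plate (50 from either end, 15 above the underside)
- card1_plate (a point): centre of the outer face of card1's front plate (50 from either end, 15 above the underside)
- card2_plate (a point): centre of the outer face of card2's front plate (50 from either end, 15 above the underside)
- case: fixed orange base of the card case, 236 (x) x 140 (y) x 75 (z) high, walls 5, inner floor at z = 5; origin at the centre of its underside. A black insert inside has three slots that run along y at x = -62, 0, +62: each 20 wide (in x) up to z = 40, 28 wide from z = 40 to 55, and 112 long (in y), open to the inner floor. The lid is hinged on its +y wall
- slot0 (a point): middle of slot 0's mouth at the top of the insert, 50 above the case's inner floor; axes as the case
- slot1 (a point): middle of slot 1's mouth at the top of the insert, 50 above the case's inner floor; axes as the case
- slot2 (a point): middle of slot 2's mouth at the top of the insert, 50 above the case's inner floor; axes as the case
- lid (a joint): angle of the case's lid in rad: 0 closed, grows as it opens towards the case's +y, stop at 1.9; starts open at 1.5 to 1.8. A hood 236 x 140 x 48 deep, walls 5, 0.32 kg, top 123 above the bench when closed. A stiff hinge (0.4 Nm) holds it at any angle, so it must be carried or pushed all the way
- lid_hinge (a point): middle of the lid's hinge line, which runs along the case's x at y = +70, z = 75 of the case; axes turn with the lid and are the case's when closed
- lid_handle (a point): middle of the round black bar handle, 10 thick and 90 long along x, on the lid's front wall; at (0, -174, +30) from the hinge in the lid's axes; 29 clear between bar and wall, and the wall rises 18 above the bar when closed
- multimeter: bystander, not to be moved: red multimeter lying flat, 75 x 145 x 32, behind the batten
- screwdriver: bystander, not to be moved: screwdriver, 170 long, lying in front of the robot to the right
- spool: bystander, not to be moved: small metal solder spool, diameter 44, height 32, between the batten and the case
- tape: bystander, not to be moved: roll of black tape lying flat, diameter 70, height 19, right of the batten
- jar: bystander, not to be moved: small capped jar, diameter 48, height 55, behind the batten
- adapter: bystander, not to be moved: black plug-in power adapter, 50 x 70 x 35, behind the batten
Mind the look-alikes: they are no part of the job. What is shaped like the card2 but brown or white is not meant. What is shaped like the card1 but pink is not meant.

How it is judged:
By the outcome, as a careful person would: the job done as asked, in the order asked, and still so for the second after the job is handed in, with the robot touching nothing.
Of card0, card1, card2 only 2 to 3 are there at a start; the rules pass over those that are not, and their reading is None.
At some moment in a run one of card0, card1, card2 may be knocked a few centimetres aside while the robot is not near it.
It also fails if it takes over 210 s, if anything falls off the work surface, if the arm or the gripper's body presses on something with over 40 N, if the wrist force passes 120 N, or if a joint passes its speed limit or range.

### The arm

A 6-joint arm with a two-finger parallel gripper is mounted at the origin on the work surface. World frame = base frame: x ahead of the robot, y to its left, z up, the work surface at z = 0. Lengths are in m, angles in rad, forces in N, time in s.
With the tool pointing down it reaches from about 0.275 to 0.725 m from the base axis. Payload 5.6 kg.
Tool frame: the origin (TCP) lies on the front face of the gripper's body, between the roots of the fingers; the fingertips stand 73 mm ahead of it and the grasp point (between the pads) lies 54 mm ahead of it; z points along the fingers, y is the line along which they close (so a half turn about z gives the same grasp; the last joint's range is limited). The gripper opens to 85 mm and grips with 20 to 120 N. Pads are 22 mm wide; open, the fingers measure 114 mm over their backs; the gripper's body (76 mm by 85 mm) begins 54 mm behind the grasp point. The pads swing forward as they close: fully open they stand 13 mm farther back than shut.
Start: joints at [-0.894, 0.255, 0.108, 0, -1.424, -0.285], TCP at [0.21, -0.508, 0.304] pointing down, gripper open.
Joint ranges: [-2.95, 2.95], [-1.21, 1.97], [-1.09, 1.5], [-2.87, 1.71], [-2.94, -0.07], [-3.05, 3.05]. Speed limits (rad/s): [2.57, 2.57, 3.14, 3.14, 3.14, 3.14].

### API

Orientations are given as [roll, pitch, yaw] about the fixed x, y, z axes, in that order (R = Rz(yaw) Ry(pitch) Rx(roll)).
In Python, from bench import robot gives the robot as it stands.
- The arm moves only by the tool arm_command, never from a script. Its argument "rows" is a list of rows, each a list of 3 entries, a list of its own where there are three numbers: the finger opening in mm, from 0 to 85.4, then the shift along the world's x, y, z in mm, then the turn about the world's z in degrees. A call has 1 to 5 rows; each row shifts and turns the commanded pose from where the row before left it; what a row does not reach is not made up. A row lasts 1/10 s, in which the tool goes at most 50 mm and 8.59 degrees, less where a joint would pass 70% of its speed; a pose out of reach is approached as far as the arm can. A call with a gripper value outside its range is refused whole. The fingers move at their own pace and stop on an object; "newtons" is the grip in N (left out, the last holds). Time passes only in rows, so rows that do not move let the fingers close. It gives the time, the measured TCP pose, the force, the opening and the grip force at its end, in the units of the state.
- robot.sense(): the state, without advancing time (a new reading comes with each control period).
- robot.snapshot(name): name is "scene" or "top"; returns a dict with "frame" (384x512x3 uint8, red, green, blue), "K" (3x3 intrinsics, pixels), "R" (3x3) and "t" (3): a world point X has camera coordinates R X + t. Camera axes: x right, y down, z forward; pixel columns grow to the right and rows downward; lengths in m; the calibration is good to about 2 mm. A picture is of the moment at which its call begins. There is no depth.
- robot.job_done(): hands the job in; it is judged then, once.
Trained networks look in the newest picture that a camera, given by its name, has taken for a name from the list of things; names that differ only in an ending like _2 or _b are one class to them, and where a whole thing is asked for, a point or a joint stands for the part that bears it (a point fixed in the world has none). Each returns a list of dicts, best first, with "confidence" (0 to 1); they miss things now and then, are a little off and sometimes report something else, mostly with a low value. They report only what shows in the picture. A call takes as long as a camera call. They do not tell look-alikes from the thing itself.
- robot.spot_in(camera, label): "point" ([x, y, z] in m, in world coordinates, good to about 4 mm: the middle of the surface that is visible of it).
- robot.outline_of(camera, label): "mask" (384x512 bool, what is visible of it).
The state is a dict: "time": time; "qpos": joint angles; "joint_vel": joint speeds; "effort": joint torques, N m; "position": TCP position; "orientation": TCP orientation; "ft_force": force on the tool from outside, world axes, zero at the start; "ft_torque": the same for the moment, N m; "finger_gap": finger opening in m; "grip_force": force on a finger pad.
Only numpy, scipy, OpenCV 4.12 (cv2) and the standard library are available. Lean on these libraries where they do the work, as an engineer would, in place of code of your own. Each camera call takes 0.05 s, during which the arm holds its last target. There are 200 camera calls.

## Working session

There is one attempt and no reset: what is moved stays moved. The work goes in short steps, Python scripts to look and compute and a tool call to move; the robot and the scene stay as the last step left them, time stands still between calls to the robot, and variables do not carry over. Pictures are saved under pics/ and viewed, at most 14 in all, crops included, and the job is handed in when it is done.

Besides the shell and the picture viewer there is one more tool, called as name([rows], argument=value, ...), one row to a line, values as JSON. arm_command: Moves the arm, as the interface text tells. Its arguments: {"type":"object","properties":{"rows":{"type":"array","items":{"type":"array"}},"newtons":{"type":"number"}},"required":["rows"]}

```bash
mkdir -p pics
cat > h.py <<'E'
import numpy as np, cv2
from bench import robot
def snap(cam,name=None):
    s=robot.snapshot(cam)
    if name: cv2.imwrite('pics/'+name+'.png',cv2.cvtColor(s['frame'],cv2.COLOR_RGB2BGR))
    return s
def proj(s,P):
    P=np.atleast_2d(P).astype(float); c=P@np.array(s['R']).T+np.array(s['t']); u=c@np.array(s['K']).T
    return u[:,:2]/u[:,2:]
def ray(s,px,z):
    K,R,t=map(np.array,(s['K'],s['R'],s['t'])); d=R.T@np.linalg.inv(K)@np.array([px[0],px[1],1.]); o=-R.T@t
    return o+d*(z-o[2])/d[2]
E
python3 - <<'E'
from h import *
for c in('scene','top'):
    s=snap(c,c+'0'); print(c,-np.array(s['R']).T@np.array(s['t']))
    for l in ['batten','card0','case','lid_handle','slot0','slot1','slot2','card0_plate','spool','jar','multimeter','adapter','tape','screwdriver']:
        r=robot.spot_in(c,l); print(l,[(np.round(d['point'],3).tolist(),round(d['confidence'],2),proj(s,d['point']).round().tolist()) for d in r])
print(robot.sense())
E
```

```text
scene [1.218083   0.03307923 0.65501564]
batten [([0.617, -0.144, 0.046], 0.76, [[227.0, 229.0]])]
card0 [([0.496, -0.146, 0.011], 0.92, [[237.0, 207.0]]), ([0.237, 0.258, 0.012], 0.78, [[379.0, 167.0]]), ([0.378, -0.527, 0.014], 0.73, [[126.0, 169.0]]), ([0.241, -0.374, 0.013], 0.72, [[187.0, 150.0]]), ([0.492, -0.018, 0.013], 0.69, [[284.0, 210.0]])]
case [([0.529, 0.326, 0.078], 0.8, [[427.0, 216.0]])]
lid_handle [([0.516, 0.356, 0.15], 0.72, [[448.0, 190.0]]), ([0.497, -0.144, 0.014], 0.54, [[238.0, 206.0]])]
slot0 [([0.522, 0.327, 0.079], 0.55, [[427.0, 213.0]])]
slot1 [([0.522, 0.327, 0.079], 0.55, [[427.0, 213.0]])]
slot2 [([0.522, 0.327, 0.079], 0.55, [[427.0, 213.0]])]
card0_plate [([0.746, -0.05, 0.049], 0.34, [[256.0, 275.0]])]
spool [([0.516, 0.358, 0.154], 0.29, [[450.0, 189.0]])]
jar [([0.746, -0.05, 0.046], 0.59, [[256.0, 276.0]])]
multimeter [([0.75, -0.229, 0.03], 0.8, [[176.0, 271.0]])]
adapter [([0.752, 0.024, 0.038], 0.75, [[290.0, 285.0]])]
tape [([0.436, -0.408, 0.014], 0.69, [[155.0, 184.0]])]
screwdriver [([0.357, -0.275, 0.019], 0.5, [[205.0, 171.0]])]
top [ 
[... 1068 characters left out ...]
22.0, 242.0]])]
{'time': 1.5, 'qpos': array([-8.94381340e-01,  2.55094997e-01,  1.08233783e-01,  2.18660615e-05,
       -1.42387791e+00, -2.84590415e-01]), 'joint_vel': array([ 0.0005216 , -0.00157684, -0.00112464,  0.00029783,  0.00081766,
        0.00092195]), 'effort': array([-5.37566157e-04, -3.86390054e+01,  2.38065684e+01,  5.36795050e+00,
       -4.94724209e-04, -3.01985381e-05]), 'position': array([ 0.21005335, -0.50832232,  0.30390253]), 'orientation': array([-3.14153168e+00, -4.70069178e-06, -2.74976488e+00]), 'ft_force': array([ 0.37144813,  0.03280159, -1.28174971]), 'ft_torque': array([ 0.01285317, -0.01087645, -0.00709743]), 'grip_force': 0.0, 'finger_gap': 0.08554900409351913}
```

Run:
```python
import cv2
a=cv2.imread('pics/top0.png'); cv2.imwrite('pics/top0c.png',cv2.resize(a[80:310,60:440],None,fx=2.1,fy=2.1,interpolation=cv2.INTER_CUBIC))
a=cv2.imread('pics/scene0.png'); cv2.imwrite('pics/scene0c.png',cv2.resize(a[110:330,90:490],None,fx=2,fy=2,interpolation=cv2.INTER_CUBIC))
```

```text
(no output)
```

View pics/top0c.png

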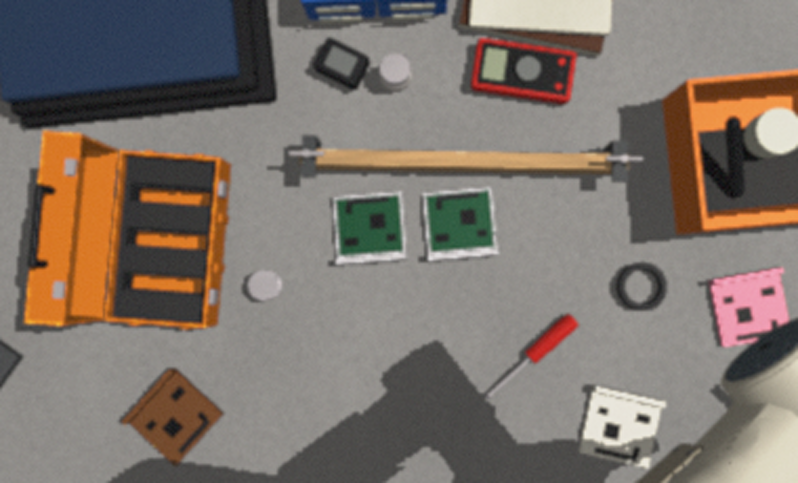

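View pics/scene0c.png

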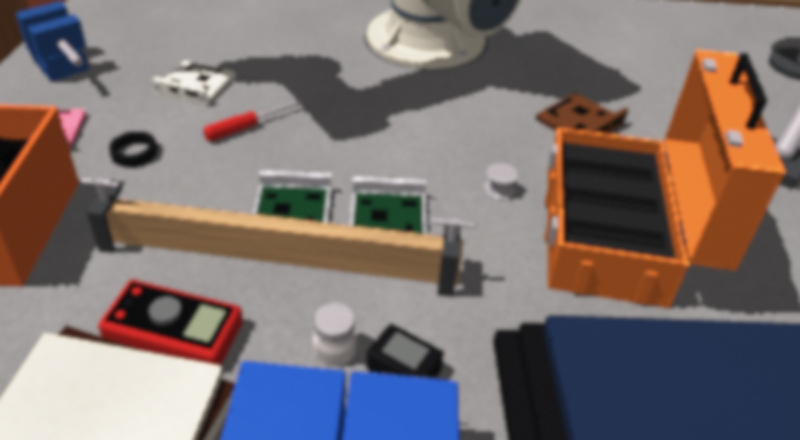

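Candidates for a card, by pixel in the top crop:
- green (368,228) and green (460,224), both in front of the batten
- pink (748,307), white (622,425) and brown (172,414), all look-alikes

Only the two green ones are the real cards. Next I fit the poses.

```bash
cat >> h.py <<'E'
from scipy.optimize import minimize
def box(x0,x1,y0,y1,z0,z1): return np.array([[x,y,z] for x in(x0,x1) for y in(y0,y1) for z in(z0,z1)])/1000.
def place(B,p,z=0): c,s=np.cos(p[2]),np.sin(p[2]); return np.c_[B[:,0]*c-B[:,1]*s+p[0],B[:,0]*s+B[:,1]*c+p[1],B[:,2]+z]
def render(s,parts,p,k=4):
    m=np.zeros((384*k,512*k),np.uint8)
    for B in parts:
        h=cv2.convexHull(((proj(s,place(B,p))+.5)*k*16).astype(np.int32)); cv2.fillConvexPoly(m,h,255,shift=4)
    return cv2.resize(m,(512,384),interpolation=cv2.INTER_AREA)/255.
CARD=[box(-45,45,-50,50,0,12),box(-53,-45,-50,50,0,30)]
BAT=[box(-11,11,-206,206,0,60)]
CASE=[box(-118,118,-70,70,0,75)]
def fit(views,parts,p0):
    # views: list of (snap,mask)
    def f(q):
        p=np.array(q)*[.01,.01,.05]+p0
        return sum(1-np.minimum(m,r).sum()/np.maximum(m,r).sum() for s,m in views for r in [render(s,parts,p)])
    r=minimize(f,[0,0,0],method='Nelder-Mead',options=dict(initial_simplex=[[0,0,0],[1,0,0],[0,1,0],[0,0,1]],xatol=.01,fatol=1e-4))
    return np.array(r.x)*[.01,.01,.05]+p0, r.fun
E
python3 - <<'E'
from h import *
S={c:snap(c) for c in('scene','top')}
M={}
for c in S:
    for l in('card0','case','batten'):
        M[c,l]=[(d['mask'],d['confidence']) for d in robot.outline_of(c,l)]
        for m,cf in M[c,l]:
            ys,xs=np.where(m); print(c,l,round(cf,2),xs.min(),xs.max(),ys.min(),ys.max(),m.sum())
import pickle; pickle.dump((S,M),open('m0.pkl','wb'))
T=S['top']
for g in((.509,-.015),(.52,-.148)):
    px=proj(T,[*g,.012])[0].astype(int)
    m=[m for m,_ in M['top','card0'] if m[px[1],px[0]]][0]
    print('card',fit([(T,m.astype(float))],CARD,np.array([*g,0.])))
m=M['top','batten'][0][0].astype(float); print('bat',fit([(T,m)],BAT,np.array([.605,-.15,0.])))
# wood colour directly
hsv=cv2.cvtColor(T['frame'],cv2.COLOR_RGB2HSV)
for n,px in(('wood',(282,158)),('orange',(150,191)),('lidor',(90,190))): print(n,hsv[px[1],px[0]])
E
```

```text
scene card0 0.89 217 254 194 219 838
scene card0 0.87 358 402 157 176 591
scene card0 0.7 265 302 198 226 968
scene card0 0.62 166 205 141 161 544
scene case 0.59 362 481 134 262 9843
scene batten 0.56 133 321 199 257 4650
scene batten 0.18 265 302 198 226 947
top card0 0.93 336 376 263 302 1147
top card0 0.84 262 296 169 203 1062
top card0 0.7 220 252 171 205 1018
top card0 0.63 198 363 144 166 1739
top card0 0.57 119 165 256 300 1142
top card0 0.57 398 434 208 244 1039
top case 0.91 72 170 142 236 7892
top batten 0.91 201 363 144 167 1851
card (array([ 0.51381108, -0.01581216,  0.08729625]), np.float64(0.07091883207700078))
card (array([ 0.52124969, -0.14549776,  0.09608596]), np.float64(0.03926839119696024))
bat (array([ 0.60432683, -0.14304591, -0.00573058]), np.float64(0.2645323419765522))
wood [ 16 116 198]
orange [ 11 123  77]
lidor [ 14 213 218]
```

Run:
```python
from h import *
import pickle
S,M=pickle.load(open('m0.pkl','rb'));V=[]
for c in S:
    hsv=cv2.cvtColor(S[c]['frame'],cv2.COLOR_RGB2HSV)
    m=cv2.inRange(hsv,(11,70,60),(24,160,255)); reg=cv2.dilate(M[c,'batten'][0][0].astype(np.uint8),np.ones((5,5)))
    m=cv2.morphologyEx(m&(reg*255),cv2.MORPH_CLOSE,np.ones((3,3)));V.append((S[c],m/255.))
    ys,xs=np.where(m>0);print(c,xs.min(),xs.max(),len(xs))
    print('bat',c,fit([V[-1]],BAT,np.array([.605,-.145,0.])))
print('bat both',fit(V,BAT,np.array([.605,-.145,0.])))
# case crops, enlarged
a=cv2.cvtColor(S['top']['frame'],cv2.COLOR_RGB2BGR)[135:245,65:180]; b=cv2.cvtColor(S['scene']['frame'],cv2.COLOR_RGB2BGR)[125:270,355:490]
w=np.zeros((600,800,3),np.uint8); a=cv2.resize(a,(400,383),interpolation=cv2.INTER_CUBIC); b=cv2.resize(b,(400,430),interpolation=cv2.INTER_CUBIC)
w[:383,:400]=a; w[:430,400:]=b; cv2.imwrite('pics/case.png',w)
```

```text
scene 143 318 3795
bat scene (array([ 0.60446626, -0.14910784,  0.00195939]), np.float64(0.057214530988689005))
top 210 350 1348
bat top (array([ 0.60465552, -0.14720507, -0.00785015]), np.float64(0.06918759473964531))
bat both (array([ 0.60457215, -0.14792372, -0.00760023]), np.float64(0.13292396059252276))
```

View pics/case.png

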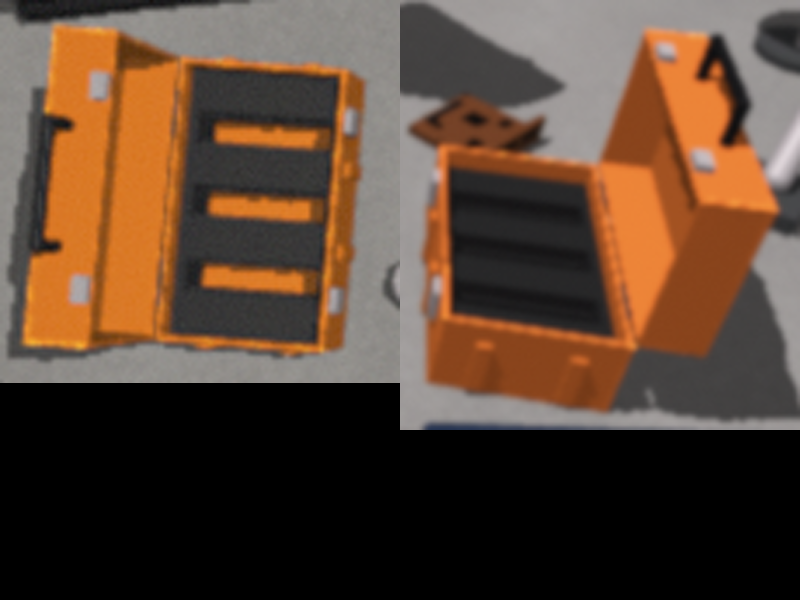

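Run:
```python
from h import *
import pickle
from scipy.optimize import least_squares
S,M=pickle.load(open('m0.pkl','rb'))
T=lambda u,v:(65+u/3.478-.5,135+v/3.482-.5)
C=lambda u,v:(355+(u-400)/2.963-.5,125+v/2.966-.5)
obs=[('top',T(182,58),(118,70,75)),('top',T(352,70),(118,-70,75)),('top',T(160,340),(-118,70,75)),('top',T(328,350),(-118,-70,75)),
('scene',C(442,146),(-118,-70,75)),('scene',C(430,314),(118,-70,75)),('scene',C(635,346),(118,70,75)),('scene',C(600,165),(-118,70,75)),('scene',C(428,380),(118,-70,0)),('scene',C(607,410),(118,70,0))]
def f(p): return np.concatenate([proj(S[c],place(np.array([X])/1000.,p))[0]-px for c,px,X in obs])
r=least_squares(f,[.49,.33,-.07],x_scale=[.01,.01,.05],loss='soft_l1'); p=r.x
print('case',p); print(f(p).reshape(-1,2).round(1).tolist())
for i in(-62,0,62): print('slot',place(np.array([[i,0,55]])/1000.,p).round(4))
lobs=[('top',T(48,122),(45,-174,30)),('top',T(35,246),(-45,-174,30)),('scene',C(717,42),(-45,-174,30)),('scene',C(745,104),(45,-174,30))]
def L(X,th):
    x,y,z=np.array(X)/1000.; return place(np.array([[x,.07+y*np.cos(th)+z*np.sin(th),.075-y*np.sin(th)+z*np.cos(th)]]),p)
g=lambda q:np.concatenate([proj(S[c],L(X,q[0]))[0]-px for c,px,X in lobs])
r=least_squares(g,[1.65]);print('lid',r.x,g(r.x).reshape(-1,2).round(1).tolist(),L((0,-174,30),r.x[0]),'hinge',L((0,0,0),0), 'closed',L((0,-174,30),0))
```

```text
case [ 0.48836378  0.26409494 -0.06607888]
[[-0.0, -0.3], [-0.8, -0.2], [-1.5, 0.2], [-1.2, 1.1], [-0.7, -1.0], [3.8, 0.7], [-0.4, 0.2], [-1.1, -0.6], [-1.5, 0.6], [-0.7, 0.8]]
slot [[0.4265 0.2682 0.055 ]]
slot [[0.4884 0.2641 0.055 ]]
slot [[0.5502 0.26   0.055 ]]
lid [1.58181688] [[0.0, -0.6], [0.2, -0.2], [0.3, -0.5], [-0.1, 0.2]] [[0.49509335 0.36578824 0.24865882]] hinge [[0.49298593 0.33394217 0.075     ]] closed [[0.48149657 0.16032191 0.105     ]]
```

arm_command([
  [30,[15,45,-5],-4.58],
  [30,[15,45,-5],-4.58],
  [30,[20,45,-5],-4.58],
  [30,[20,45,-5],-4.58],
  [30,[20,45,-5],-4.58],
])

```text
time: 2.4
position: [0.3003, -0.2816, 0.2789]
orientation: [-3.141, 0.001, 3.13]
ft_force: [2.6, -0.3, 0.9]
finger_gap: 0.0299
grip_force: 0.0
```

arm_command([
  [30,[20,45,-5],0],
  [30,[20,45,-5],0],
  [30,[20,45,-10],0],
  [30,[20,45,-10],0],
  [30,[20,45,-20],0],
])

```text
time: 2.9
position: [0.3998, -0.0592, 0.2312]
orientation: [3.141, 0.004, 3.135]
ft_force: [1.7, -0.2, -0.2]
finger_gap: 0.03
grip_force: 0.0
```

arm_command([
  [30,[15,40,-30],0],
  [30,[0,0,-30],0],
  [30,[0,0,-30],0],
  [30,[0,0,0],0],
])

```text
time: 3.3
position: [0.4106, -0.0233, 0.1384]
orientation: [-3.14, -0.008, 3.134]
ft_force: [-1.1, -0.6, 0.6]
finger_gap: 0.0302
grip_force: 0.0
```

arm_command([
  [30,[0,5,-30],0],
  [30,[5,0,-27],0],
  [30,[20,0,0],0],
  [30,[10,0,0],0],
  [30,[0,0,0],0],
])

```text
time: 3.8
position: [0.4502, -0.018, 0.0859]
orientation: [3.141, 0.003, 3.133]
ft_force: [-0.1, -0.2, -1.0]
finger_gap: 0.03
grip_force: 0.0
```

```bash
cat > v.py <<'E'
from h import *
import sys
# usage: v.py name  -> card masks fit from top, crop saved
s=snap('top'); c=snap('scene')
a=cv2.cvtColor(s['frame'],cv2.COLOR_RGB2BGR)[140:230,190:320]; b=cv2.cvtColor(c['frame'],cv2.COLOR_RGB2BGR)[130:270,180:340]
w=np.zeros((600,800,3),np.uint8); a=cv2.resize(a,(400,277),interpolation=cv2.INTER_CUBIC); b=cv2.resize(b,(400,350),interpolation=cv2.INTER_CUBIC)
w[:277,:400]=a; w[:350,400:]=b; cv2.imwrite('pics/%s.png'%sys.argv[1],w[:360])
E
python3 v.py p1
```

```text
(no output)
```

View pics/p1.png

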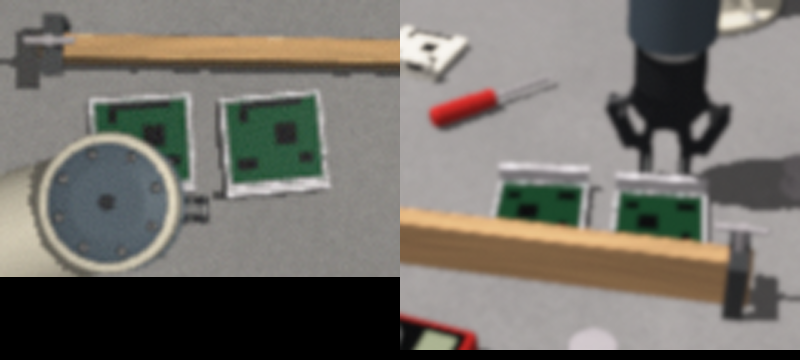

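arm_command([
  [30,[8,0,-5],0],
  [30,[8,0,0],0],
  [30,[8,0,0],0],
  [30,[6,0,0],0],
  [30,[0,0,0],0],
])

```text
time: 4.4
position: [0.4792, -0.018, 0.0795]
orientation: [3.142, 0.001, 3.134]
ft_force: [-0.3, -1.0, 0.9]
finger_gap: 0.0301
grip_force: 0.0
```

arm_command([
  [30,[3,0,0],0],
  [30,[0,0,0],0],
])

```text
time: 4.6
position: [0.4812, -0.0181, 0.0794]
orientation: [3.142, 0.0, 3.134]
ft_force: [-0.8, 0.2, -0.1]
finger_gap: 0.0299
grip_force: 0.1
```

arm_command([
  [30,[3,0,0],0],
  [30,[2,0,0],0],
  [30,[0,0,0],0],
])

```text
time: 4.9
position: [0.4851, -0.0183, 0.0792]
orientation: [-3.141, -0.002, 3.134]
ft_force: [-4.8, 0.8, 2.7]
finger_gap: 0.0299
grip_force: 2.4
```

arm_command([
  [30,[3,0,0],0],
  [30,[0,0,0],0],
])

```text
time: 5.1
position: [0.4855, -0.0185, 0.0786]
orientation: [-3.141, -0.008, 3.133]
ft_force: [-11.8, 1.8, 8.3]
finger_gap: 0.03
grip_force: 6.3
```

arm_command([
  [30,[0,0,4],0],
  [30,[0,0,4],0],
  [30,[0,0,0],0],
])

```text
time: 5.4
position: [0.4859, -0.0185, 0.0862]
orientation: [-3.141, -0.007, 3.133]
ft_force: [-8.7, 0.3, -0.7]
finger_gap: 0.0301
grip_force: 3.8
```

```bash
python3 v.py p2
```

```text
(no output)
```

View pics/p2.png

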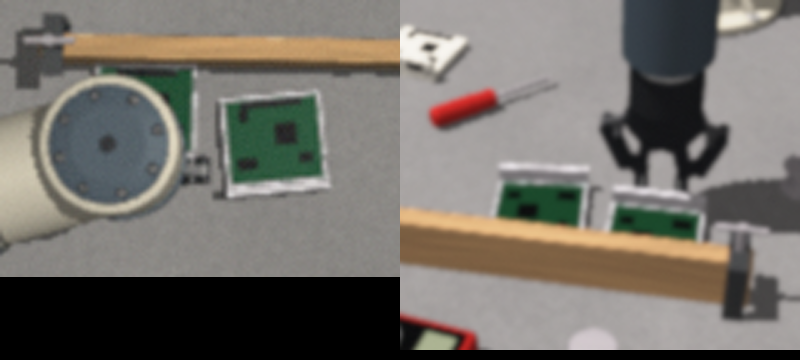

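arm_command([
  [30,[0,0,3],0],
  [30,[0,0,3],0],
  [30,[0,0,0],0],
])

```text
time: 5.8
position: [0.4864, -0.0185, 0.0924]
orientation: [-3.141, -0.006, 3.133]
ft_force: [-6.7, 0.6, -0.4]
finger_gap: 0.0302
grip_force: 3.3
```

```bash
python3 v.py p3
```

```text
(no output)
```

View pics/p3.png

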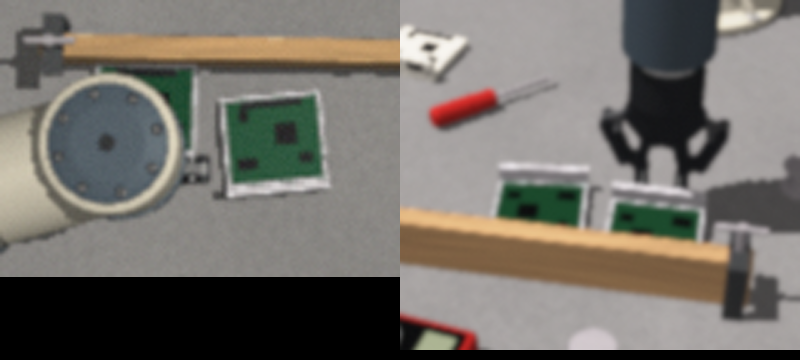

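arm_command([
  [30,[0,0,4],0],
  [30,[0,0,4],0],
  [30,[2,0,0],0],
  [30,[3,0,3],0],
  [30,[0,0,0],0],
])

```text
time: 6.4
position: [0.4889, -0.0186, 0.1024]
orientation: [-3.141, -0.012, 3.132]
ft_force: [-14.6, 1.3, 2.0]
finger_gap: 0.0301
grip_force: 7.3
```

```bash
python3 v.py p4
```

```text
(no output)
```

View pics/p4.png

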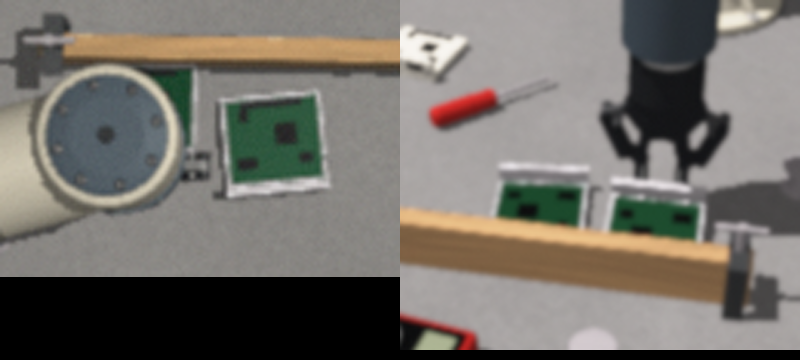

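arm_command([
  [30,[0,0,5],0],
  [30,[1,0,5],0],
  [30,[2,0,5],0],
  [30,[0,0,0],0],
])

```text
time: 6.9
position: [0.4938, -0.0186, 0.1188]
orientation: [-3.141, -0.008, 3.133]
ft_force: [-11.8, -0.1, 3.9]
finger_gap: 0.0305
grip_force: 6.2
```

arm_command([
  [30,[3,0,5],0],
  [30,[4,0,5],0],
  [30,[0,0,0],0],
])

```text
time: 7.2
position: [0.499, -0.0187, 0.1285]
orientation: [-3.141, -0.012, 3.132]
ft_force: [-19.2, 1.9, 8.7]
finger_gap: 0.03
grip_force: 10.1
```

```bash
python3 v.py p5
```

```text
(no output)
```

View pics/p5.png

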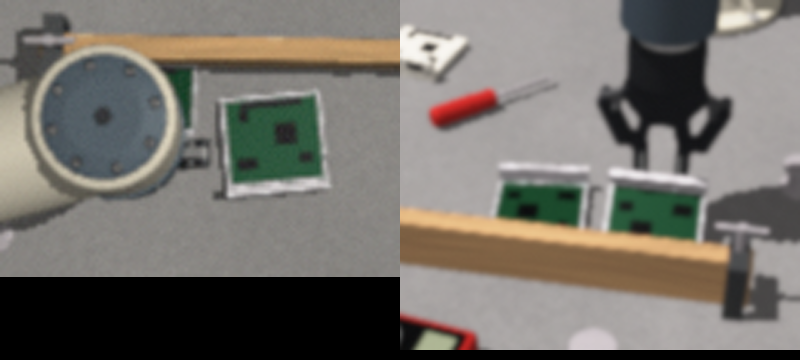

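arm_command([
  [30,[2,0,5],0],
  [30,[3,0,5],0],
  [30,[5,0,5],0],
  [30,[6,0,5],0],
  [30,[0,0,0],0],
])

```text
time: 7.8
position: [0.5195, -0.0186, 0.1511]
orientation: [-3.14, -0.001, 3.134]
ft_force: [-10.8, 0.6, 11.4]
finger_gap: 0.0297
grip_force: 8.2
```

```bash
python3 v.py p6
```

```text
(no output)
```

View pics/p6.png

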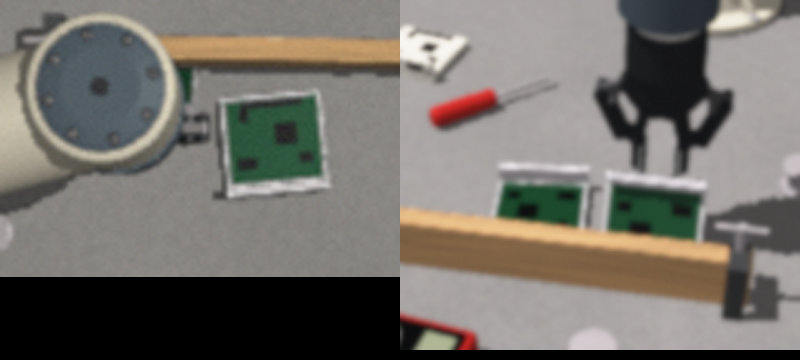

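arm_command([
  [30,[6,0,4],0],
  [30,[7,0,4],0],
  [30,[0,0,0],0],
])

```text
time: 8.2
position: [0.534, -0.0187, 0.1604]
orientation: [-3.14, 0.003, 3.135]
ft_force: [-9.8, -0.4, 15.8]
finger_gap: 0.03
grip_force: 9.0
```

arm_command([
  [30,[7,0,3],0],
  [30,[7,0,2],0],
  [30,[0,0,0],0],
])

```text
time: 8.5
position: [0.5498, -0.0186, 0.1666]
orientation: [-3.14, 0.008, 3.135]
ft_force: [-5.7, -1.2, 16.4]
finger_gap: 0.0298
grip_force: 8.6
```

arm_command([
  [30,[6,0,1],0],
  [30,[6,0,1],0],
  [30,[0,0,0],0],
])

```text
time: 8.8
position: [0.5629, -0.0186, 0.1692]
orientation: [-3.14, 0.011, 3.135]
ft_force: [-3.5, -2.1, 15.2]
finger_gap: 0.0296
grip_force: 8.1
```

arm_command([
  [30,[5,0,1],0],
  [30,[5,0,0],0],
  [30,[3,0,0],0],
  [30,[0,0,0],0],
])

```text
time: 9.2
position: [0.5762, -0.0187, 0.1701]
orientation: [-3.14, 0.012, 3.135]
ft_force: [0.5, -2.2, 12.9]
finger_gap: 0.0299
grip_force: 6.5
```

arm_command([
  [30,[0,0,10],0],
  [30,[0,0,30],0],
  [30,[-20,-10,20],0],
  [30,[-50,-10,0],0],
  [30,[-50,0,0],0],
])

```text
time: 9.7
position: [0.4529, -0.0383, 0.2262]
orientation: [3.141, 0.003, 3.133]
ft_force: [-0.7, 0.5, 0.9]
finger_gap: 0.0302
grip_force: 0.0
```

```bash
python3 v.py p7
```

```text
(no output)
```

View pics/p7.png

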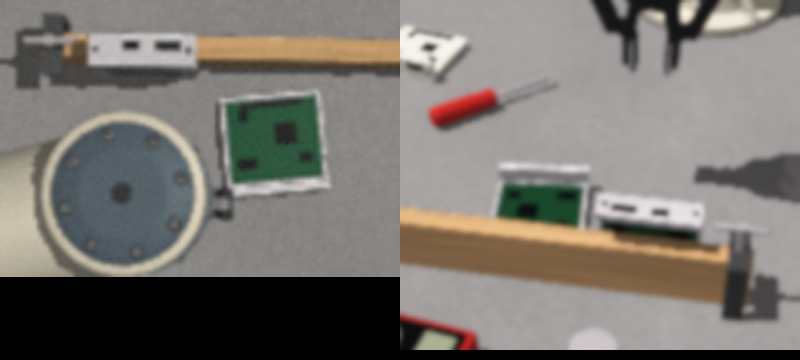

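arm_command([
  [30,[-12,-36,-10],0],
  [30,[-11,-36,-20],0],
  [30,[0,-36,-30],0],
  [30,[0,0,-30],0],
  [30,[0,0,-30],0],
])

```text
time: 10.3
position: [0.4307, -0.147, 0.1051]
orientation: [-3.141, 0.003, 3.132]
ft_force: [0.8, 0.5, -0.6]
finger_gap: 0.0303
grip_force: 0.0
```

arm_command([
  [30,[0,0,-27],0],
  [30,[15,0,0],0],
  [30,[10,0,0],0],
  [30,[8,0,0],0],
  [30,[8,0,0],0],
])

```text
time: 10.8
position: [0.4718, -0.1458, 0.0789]
orientation: [3.141, 0.001, 3.134]
ft_force: [-1.6, 0.4, -1.6]
finger_gap: 0.0301
grip_force: 0.7
```

arm_command([
  [30,[6,0,0],0],
  [30,[3,0,0],0],
  [30,[0,0,0],0],
])

```text
time: 11.1
position: [0.4805, -0.146, 0.0787]
orientation: [-3.141, 0.001, 3.134]
ft_force: [-0.5, -0.0, 0.4]
finger_gap: 0.0302
grip_force: 0.2
```

arm_command([
  [30,[4,0,0],0],
  [30,[3,0,0],0],
  [30,[0,0,0],0],
])

```text
time: 11.4
position: [0.4845, -0.146, 0.078]
orientation: [3.141, -0.006, 3.133]
ft_force: [-8.4, 0.5, 5.9]
finger_gap: 0.0299
grip_force: 4.6
```

arm_command([
  [30,[2,0,0],0],
  [30,[0,0,0],0],
])

```text
time: 11.6
position: [0.4848, -0.1461, 0.0777]
orientation: [3.141, -0.01, 3.133]
ft_force: [-14.3, 0.1, 9.2]
finger_gap: 0.0301
grip_force: 6.8
```

arm_command([
  [30,[0,0,4],0],
  [30,[0,0,4],0],
  [30,[0,0,3],0],
  [30,[0,0,3],0],
  [30,[0,0,0],0],
])

```text
time: 12.1
position: [0.4856, -0.146, 0.0911]
orientation: [3.141, -0.008, 3.133]
ft_force: [-7.8, -1.1, -0.8]
finger_gap: 0.0302
grip_force: 3.8
```

arm_command([
  [30,[0,0,4],0],
  [30,[0,0,4],0],
  [30,[2,0,0],0],
  [30,[3,0,3],0],
  [30,[0,0,0],0],
])

```text
time: 12.6
position: [0.4879, -0.146, 0.1009]
orientation: [3.141, -0.015, 3.132]
ft_force: [-14.4, -1.1, 0.3]
finger_gap: 0.03
grip_force: 7.0
```

arm_command([
  [30,[0,0,5],0],
  [30,[1,0,5],0],
  [30,[2,0,5],0],
  [30,[0,0,0],0],
])

```text
time: 13.0
position: [0.4925, -0.1461, 0.1172]
orientation: [3.141, -0.011, 3.133]
ft_force: [-12.8, 0.1, 3.2]
finger_gap: 0.0299
grip_force: 6.3
```

Run:
```python
from h import *
for c in('scene','top'):
    s=snap(c)
    print([(np.round(d['point'],3).tolist(),round(d['confidence'],2)) for d in robot.spot_in(c,'card0')])
```

```text
[([0.378, -0.526, 0.012], 0.65), ([0.241, -0.374, 0.015], 0.61), ([0.238, 0.255, 0.013], 0.6), ([0.593, -0.02, 0.1], 0.56)]
[([0.237, 0.263, 0.018], 0.96), ([0.229, -0.377, 0.014], 0.91), ([0.403, -0.559, 0.015], 0.68), ([0.59, -0.02, 0.1], 0.57)]
```

arm_command([
  [30,[3,0,5],0],
  [30,[4,0,5],0],
  [30,[2,0,5],0],
  [30,[3,0,5],0],
  [30,[0,0,0],0],
])

```text
time: 13.7
position: [0.5059, -0.1462, 0.1384]
orientation: [-3.141, -0.008, 3.133]
ft_force: [-12.5, 0.4, 7.5]
finger_gap: 0.03
grip_force: 7.4
```

arm_command([
  [30,[5,0,5],0],
  [30,[6,0,5],0],
  [30,[6,0,4],0],
  [30,[7,0,4],0],
  [30,[0,0,0],0],
])

```text
time: 14.2
position: [0.5322, -0.1466, 0.1595]
orientation: [-3.14, -0.001, 3.135]
ft_force: [-14.4, 2.7, 21.5]
finger_gap: 0.0302
grip_force: 12.8
```

arm_command([
  [30,[7,0,3],0],
  [30,[7,0,2],0],
  [30,[6,0,1],0],
  [30,[6,0,1],0],
  [30,[0,0,0],0],
])

```text
time: 14.7
position: [0.5628, -0.1468, 0.1691]
orientation: [-3.138, 0.011, 3.136]
ft_force: [-4.2, -0.0, 22.0]
finger_gap: 0.0302
grip_force: 10.6
```

arm_command([
  [30,[5,0,1],0],
  [30,[5,0,0],0],
  [30,[3,0,0],0],
  [30,[0,0,0],0],
])

```text
time: 15.1
position: [0.5763, -0.1468, 0.17]
orientation: [-3.138, 0.013, 3.135]
ft_force: [-0.6, 0.0, 17.0]
finger_gap: 0.0301
grip_force: 8.7
```

arm_command([
  [30,[0,0,10],0],
  [30,[0,0,40],0],
  [30,[-20,0,20],0],
  [30,[-50,0,0],0],
  [30,[-50,0,0],0],
])

```text
time: 15.6
position: [0.4515, -0.1458, 0.2347]
orientation: [3.141, 0.002, 3.134]
ft_force: [-0.8, 0.4, 0.3]
finger_gap: 0.0301
grip_force: 0.0
```

```bash
cat > up.py <<'E'
from h import *
# fit upright cards' plates (top face z=98): box x thickness 30, y 100, z 90..98 from white mask in top and scene
S={c:snap(c) for c in('scene','top')}
for c in S:
    print(c,[(np.round(d['point'],3).tolist(),round(d['confidence'],2)) for d in robot.spot_in(c,'card0')])
PL=[box(-15,15,-50,50,90,98)]
for g in((.592,-.018),(.590,-.146)):
    for c in S:
        s=S[c]; hsv=cv2.cvtColor(s['frame'],cv2.COLOR_RGB2HSV); m=cv2.inRange(hsv,(0,0,135),(180,45,255))
        near=cv2.dilate((render(s,PL,(*g,0))>0).astype(np.uint8),np.ones((9,9)))
        m=cv2.morphologyEx((m>0).astype(np.uint8)*near,cv2.MORPH_CLOSE,np.ones((5,5)))
        p,e=fit([(s,m.astype(float))],PL,np.array([*g,0.])); print(c,p.round(4),round(e,3),m.sum())
w=S['top']; a=cv2.cvtColor(w['frame'],cv2.COLOR_RGB2BGR)
E
python3 up.py
```

```text
scene [([0.59, -0.149, 0.098], 0.95), ([0.594, -0.022, 0.098], 0.8), ([0.242, -0.374, 0.017], 0.7), ([0.237, 0.257, 0.015], 0.69), ([0.378, -0.528, 0.012], 0.42)]
top [([0.237, 0.259, 0.014], 0.89), ([0.594, -0.15, 0.098], 0.75), ([0.399, -0.559, 0.013], 0.66), ([0.232, -0.377, 0.014], 0.64), ([0.591, -0.018, 0.1], 0.63)]
scene [ 0.5922 -0.0088  0.0069] 0.384 795
top [ 0.6039 -0.0194 -0.0181] 0.21 497
scene [ 0.5914 -0.1359 -0.0109] 0.478 895
top [ 0.5993 -0.1514  0.0294] 0.229 502
```

```bash
cat > slots.py <<'E'
from h import *
s=snap('top'); p0=np.array([.48836,.26409,-.06608])
hsv=cv2.cvtColor(s['frame'],cv2.COLOR_RGB2HSV); m=cv2.inRange(hsv,(5,100,80),(22,255,255))
def rend(p,k=8):
    out=np.zeros((384*k,512*k),np.uint8)
    for cx in(-62,0,62):
        a=None
        for z,w in((5,20),(40,20),(55,28)):
            t=np.zeros_like(out); B=np.array([[cx+i*w/2,j*56,z] for i,j in((-1,-1),(-1,1),(1,1),(1,-1))])/1000.
            cv2.fillConvexPoly(t,((proj(s,place(B,p))+.5)*k*16).astype(np.int32),255,shift=4); a=t if a is None else a&t
        out|=a
    return cv2.resize(out,(512,384),interpolation=cv2.INTER_AREA)/255.
# restrict to insert interior
I=np.zeros((384,512),np.uint8); B=np.array([[i*105,j*60,55] for i,j in((-1,-1),(-1,1),(1,1),(1,-1))])/1000.
cv2.fillConvexPoly(I,proj(s,place(B,p0)).round().astype(np.int32),1); m=(m>0)*I*1.
def f(q):
    r=rend(np.array(q)*[.01,.01,.05]+p0); return 1-np.minimum(m,r).sum()/np.maximum(m,r).sum()
r=minimize(f,[0,0,0],method='Nelder-Mead',options=dict(initial_simplex=[[-.3,-.3,-.3],[.5,0,0],[0,.5,0],[0,0,.5]]))
p=np.array(r.x)*[.01,.01,.05]+p0; print(m.sum(),p,r.fun,f([0,0,0]))
for i in(-62,0,62): print('slot',place(np.array([[i,0,55]])/1000.,p).round(4))
E
python3 slots.py
```

```text
778.0 [ 0.48821709  0.26629603 -0.06076996] 0.2403133539090606 0.25382230196185485
slot [[0.4263 0.2701 0.055 ]]
slot [[0.4882 0.2663 0.055 ]]
slot [[0.5501 0.2625 0.055 ]]
```

arm_command([
  [60,[0,0,0],8.2],
  [70,[0,0,0],8.2],
  [70,[0,0,0],8.2],
  [70,[20,0,0],8.2],
  [70,[20,0,0],8.2],
])

```text
time: 16.35
position: [0.494, -0.1459, 0.2346]
orientation: [-3.141, 0.001, -2.428]
ft_force: [-0.4, 0.3, 0.7]
finger_gap: 0.0699
grip_force: 0.0
```

arm_command([
  [70,[20,20,0],8.2],
  [70,[20,20,0],8.2],
  [70,[20,30,0],8.2],
  [70,[20,30,0],8.2],
  [70,[20,26,0],8.2],
])

```text
time: 16.85
position: [0.5942, -0.0181, 0.234]
orientation: [-3.141, 0.0, -1.712]
ft_force: [-0.4, 0.0, 0.5]
finger_gap: 0.0698
grip_force: 0.0
```

arm_command([
  [70,[5,0,0],8],
  [70,[0,0,0],0],
])

```text
time: 17.05
position: [0.5989, -0.0187, 0.2334]
orientation: [3.141, -0.0, -1.576]
ft_force: [0.6, 0.6, 0.4]
finger_gap: 0.0699
grip_force: 0.0
```

arm_command([
  [60,[-1,0,-30],0],
  [50,[0,0,-30],0],
  [50,[0,0,-25],0],
  [50,[0,0,0],0],
])

```text
time: 17.45
position: [0.5941, -0.0205, 0.1456]
orientation: [3.134, -0.001, -1.583]
ft_force: [-0.7, 0.5, -1.2]
finger_gap: 0.0498
grip_force: 0.0
```

arm_command([
  [25,[0,0,0],0],
  [20,[0,0,0],0],
  [20,[0,0,0],0],
  [20,[0,0,0],0],
], newtons=40)

```text
time: 17.85
position: [0.5968, -0.02, 0.1511]
orientation: [-3.139, 0.0, -1.579]
ft_force: [-0.1, 0.4, 3.4]
finger_gap: 0.0289
grip_force: 40.7
```

arm_command([
  [20,[0,0,0],0],
  [20,[0,0,10],0],
  [20,[0,0,20],0],
  [20,[0,0,0],0],
  [20,[0,0,0],0],
])

```text
time: 18.35
position: [0.596, -0.0197, 0.1793]
orientation: [-3.141, 0.001, -1.579]
ft_force: [0.3, 0.2, -2.9]
finger_gap: 0.0292
grip_force: 40.3
```

```bash
python3 v.py p8; python3 -c "
from h import *
print(robot.sense()['ft_force'],robot.sense()['ft_torque'])
for c in('scene','top'): print([(np.round(d['point'],3).tolist(),round(d['confidence'],2)) for d in robot.spot_in(c,'card0')])"
```

```text
[-0.1516356   0.11453118 -1.91987791] [-0.05512261 -0.0210889   0.00162207]
[([0.24, -0.374, 0.014], 0.96), ([0.591, -0.013, 0.093], 0.79), ([0.237, 0.256, 0.014], 0.77), ([0.591, -0.15, 0.098], 0.66), ([0.379, -0.529, 0.012], 0.47)]
[([0.595, -0.148, 0.099], 0.79), ([0.397, -0.562, 0.012], 0.66), ([0.579, -0.053, 0.119], 0.65), ([0.23, -0.377, 0.013], 0.62), ([0.233, 0.302, 0.014], 0.58)]
```

View pics/p8.png

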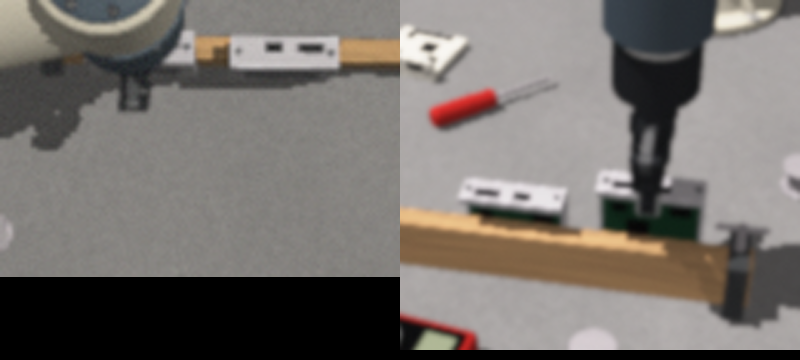

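arm_command([
  [20,[0,0,25],0],
  [20,[0,0,30],0],
  [20,[0,0,26],0],
  [20,[-2,20,0],0],
  [20,[-5,35,0],-1],
])

```text
time: 19.05
position: [0.5894, 0.0343, 0.2608]
orientation: [-3.14, 0.0, -1.599]
ft_force: [1.0, 0.7, -2.8]
finger_gap: 0.029
grip_force: 40.5
```

arm_command([
  [20,[-5,40,0],-1],
  [20,[-5,40,0],-1.2],
  [20,[-5,40,0],0],
  [20,[-5,40,0],0],
  [20,[-5,35,0],0],
])

```text
time: 19.55
position: [0.5634, 0.232, 0.2597]
orientation: [3.141, -0.0, -1.634]
ft_force: [0.4, -0.7, -1.7]
finger_gap: 0.0289
grip_force: 40.4
```

arm_command([
  [20,[-3,20,0],0],
  [20,[-2,11,0],0],
  [20,[0,0,0],0],
  [20,[0,0,0],0],
])

```text
time: 19.95
position: [0.5592, 0.2601, 0.2603]
orientation: [3.141, -0.001, -1.635]
ft_force: [0.2, -0.1, -3.1]
finger_gap: 0.029
grip_force: 40.5
```

arm_command([
  [20,[0,1,-20],0],
  [20,[0,0,-20],0],
  [20,[0,0,-14],0],
  [20,[0,0,-6],0],
  [20,[0,0,0],0],
])

```text
time: 20.45
position: [0.559, 0.2608, 0.1999]
orientation: [3.14, -0.001, -1.636]
ft_force: [-0.9, -0.7, -1.4]
finger_gap: 0.0289
grip_force: 40.4
```

Run:
```python
from h import *
s=snap('top'); c=snap('scene')
a=cv2.cvtColor(s['frame'],cv2.COLOR_RGB2BGR)[130:250,65:195]; b=cv2.cvtColor(c['frame'],cv2.COLOR_RGB2BGR)[110:270,345:495]
w=np.zeros((430,800,3),np.uint8); w[:369,:400]=cv2.resize(a,(400,369),interpolation=cv2.INTER_CUBIC); w[:427,400:]=cv2.resize(b,(400,427),interpolation=cv2.INTER_CUBIC)
cv2.imwrite('pics/ins.png',w)
```

```text
(no output)
```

View pics/ins.png

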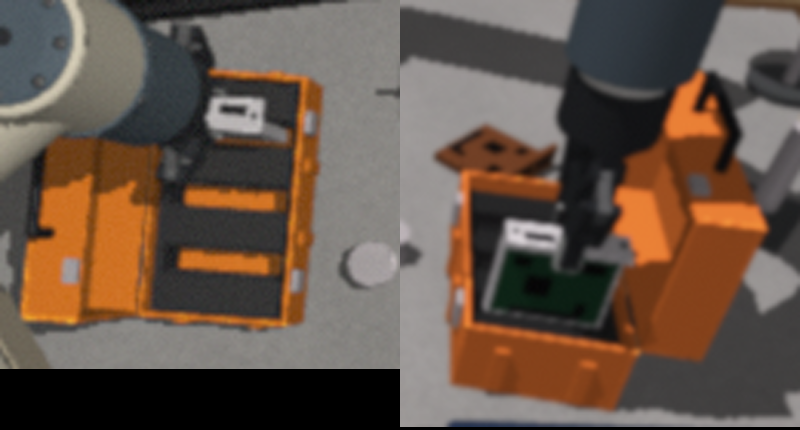

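arm_command([
  [20,[0,0,-5],0],
  [20,[0,0,-5],0],
  [20,[0,0,-5],0],
  [20,[0,0,0],0],
])

```text
time: 20.95
position: [0.5585, 0.2619, 0.1843]
orientation: [3.14, -0.001, -1.635]
ft_force: [-0.0, -0.1, -2.1]
finger_gap: 0.0289
grip_force: 40.4
```

arm_command([
  [20,[0,0,-6],0],
  [20,[0,0,-6],0],
  [20,[0,0,-6],0],
  [20,[0,0,0],0],
])

```text
time: 21.35
position: [0.5584, 0.2618, 0.166]
orientation: [3.14, -0.001, -1.635]
ft_force: [0.3, 0.2, -2.5]
finger_gap: 0.0294
grip_force: 40.4
```

arm_command([
  [20,[0,0,-5],0],
  [20,[0,0,-4],0],
  [20,[0,0,-2],0],
  [20,[0,0,0],0],
])

```text
time: 21.75
position: [0.559, 0.2621, 0.1564]
orientation: [-3.142, -0.0, -1.635]
ft_force: [0.8, -0.5, -1.1]
finger_gap: 0.0292
grip_force: 40.5
```

arm_command([
  [20,[0,0,-2],0],
  [20,[0,0,0],0],
])

```text
time: 21.95
position: [0.5592, 0.2621, 0.1561]
orientation: [-3.14, 0.001, -1.634]
ft_force: [-3.0, -0.9, 5.7]
finger_gap: 0.0295
grip_force: 41.9
```

arm_command([
  [40,[0,0,0],0],
  [45,[0,0,0],0],
  [45,[0,0,20],0],
  [45,[0,0,30],0],
  [60,[0,0,40],0],
])

```text
time: 22.45
position: [0.5583, 0.2617, 0.2436]
orientation: [3.138, -0.002, -1.635]
ft_force: [0.1, -0.1, 0.5]
finger_gap: 0.0581
grip_force: 0.0
```

```bash
python3 -c "
from h import *
for c in('scene','top'): snap(c);print([(np.round(d['point'],3).tolist(),round(d['confidence'],2)) for d in robot.spot_in(c,'card0')])"
```

```text
[([0.24, 0.257, 0.011], 0.91), ([0.241, -0.374, 0.014], 0.88), ([0.557, 0.257, 0.096], 0.75), ([0.38, -0.526, 0.01], 0.73), ([0.592, -0.148, 0.098], 0.6)]
[([0.4, -0.561, 0.013], 0.88), ([0.552, 0.252, 0.105], 0.86), ([0.594, -0.151, 0.099], 0.83), ([0.46, 0.302, 0.054], 0.7), ([0.239, 0.262, 0.016], 0.61), ([0.233, -0.379, 0.014], 0.56)]
```

arm_command([
  [60,[2,-31,0],0.7],
  [60,[4,-41,0],0.7],
  [60,[4,-41,0],0.6],
  [60,[4,-41,0],0.6],
  [60,[4,-41,0],0.6],
])

```text
time: 23.15
position: [0.5764, 0.0655, 0.243]
orientation: [3.139, -0.001, -1.578]
ft_force: [0.8, 0.1, 0.8]
finger_gap: 0.0603
grip_force: 0.0
```

arm_command([
  [60,[4,-41,0],0],
  [60,[4,-41,0],0],
  [60,[4,-41,0],0],
  [60,[4,-41,0],0],
  [60,[4,-33,0],0],
])

```text
time: 23.65
position: [0.5963, -0.1321, 0.2428]
orientation: [3.139, 0.0, -1.58]
ft_force: [0.9, -0.1, 0.3]
finger_gap: 0.0599
grip_force: 0.0
```

arm_command([
  [60,[0,-19,0],0],
  [55,[0,0,0],0],
  [50,[0,0,0],0],
])

```text
time: 23.95
position: [0.5966, -0.149, 0.2431]
orientation: [3.139, 0.0, -1.58]
ft_force: [1.3, 0.4, -0.8]
finger_gap: 0.0501
grip_force: 0.0
```

arm_command([
  [50,[0,-1,-30],0],
  [50,[0,0,-30],0],
  [50,[0,0,-24],0],
  [50,[0,0,-10],0],
  [50,[0,0,0],0],
])

```text
time: 24.45
position: [0.5963, -0.149, 0.1489]
orientation: [3.138, 0.0, -1.578]
ft_force: [0.5, -0.3, -0.2]
finger_gap: 0.0503
grip_force: 0.0
```

arm_command([
  [25,[0,0,0],0],
  [20,[0,0,0],0],
  [20,[0,0,0],0],
  [20,[0,0,0],0],
], newtons=40)

```text
time: 24.85
position: [0.5971, -0.1499, 0.1522]
orientation: [-3.14, -0.0, -1.578]
ft_force: [-3.2, 0.6, 6.9]
finger_gap: 0.0293
grip_force: 40.7
```

arm_command([
  [20,[0,0,10],0],
  [20,[0,0,25],0],
  [20,[0,0,30],0],
  [20,[0,0,30],0],
  [20,[0,0,16],0],
])

```text
time: 25.35
position: [0.598, -0.1502, 0.2652]
orientation: [-3.136, -0.001, -1.579]
ft_force: [1.0, 0.3, -4.0]
finger_gap: 0.0291
grip_force: 40.4
```

```bash
python3 -c "
from h import *
print(robot.sense()['ft_force'],robot.sense()['ft_torque'])
for c in('scene','top'): snap(c);print([(np.round(d['point'],3).tolist(),round(d['confidence'],2)) for d in robot.spot_in(c,'card0')])"
```

```text
[ 1.03948357  0.31904366 -3.96187351] [ 0.04449336 -0.08468332  0.02508538]
[([0.553, 0.26, 0.098], 0.97), ([0.24, -0.374, 0.015], 0.86), ([0.595, -0.144, 0.164], 0.79), ([0.239, 0.257, 0.009], 0.63), ([0.377, -0.528, 0.012], 0.44)]
[([0.588, -0.12, 0.181], 0.73), ([0.397, -0.56, 0.014], 0.72), ([0.237, 0.258, 0.016], 0.59)]
```

arm_command([
  [20,[-7,19,5],0],
  [20,[-15,38,0],-0.8],
  [20,[-15,38,0],-0.8],
  [20,[-15,38,0],-0.8],
  [20,[-15,38,0],-0.8],
])

```text
time: 26.05
position: [0.5285, 0.0223, 0.2645]
orientation: [3.138, -0.001, -1.636]
ft_force: [0.0, 1.0, -3.8]
finger_gap: 0.029
grip_force: 40.4
```

arm_command([
  [20,[-15,38,0],0],
  [20,[-15,38,0],0],
  [20,[-15,38,0],0],
  [20,[-15,38,0],0],
  [20,[-15,38,0],0],
])

```text
time: 26.55
position: [0.4535, 0.2122, 0.2648]
orientation: [3.139, -0.001, -1.635]
ft_force: [0.0, 0.4, -1.4]
finger_gap: 0.0289
grip_force: 40.4
```

arm_command([
  [20,[-12,30,0],0],
  [20,[-8,20,0],0],
  [20,[0,8,0],0],
  [20,[0,0,0],0],
])

```text
time: 26.95
position: [0.4346, 0.2695, 0.2651]
orientation: [3.14, -0.002, -1.633]
ft_force: [0.8, -1.1, -2.6]
finger_gap: 0.0288
grip_force: 40.4
```

arm_command([
  [20,[0,0,-20],0],
  [20,[0,0,-20],0],
  [20,[0,0,-15],0],
  [20,[0,0,-8],0],
  [20,[0,0,0],0],
])

```text
time: 27.45
position: [0.4348, 0.2678, 0.2021]
orientation: [3.14, -0.002, -1.636]
ft_force: [-0.2, -0.2, -3.2]
finger_gap: 0.0291
grip_force: 40.3
```

arm_command([
  [20,[0,0,-6],0],
  [20,[0,0,-6],0],
  [20,[0,0,-6],0],
  [20,[0,0,0],0],
])

```text
time: 27.85
position: [0.4349, 0.2689, 0.1847]
orientation: [3.141, -0.001, -1.634]
ft_force: [-0.1, -0.7, -2.1]
finger_gap: 0.029
grip_force: 40.2
```

arm_command([
  [20,[0,0,-6],0],
  [20,[0,0,-6],0],
  [20,[0,0,-4],0],
  [20,[0,0,0],0],
])

```text
time: 28.25
position: [0.4349, 0.2689, 0.1687]
orientation: [3.141, -0.001, -1.634]
ft_force: [0.5, -0.1, -3.0]
finger_gap: 0.0291
grip_force: 40.2
```

arm_command([
  [20,[0,0,-5],0],
  [20,[0,0,-4],0],
  [20,[0,0,-2],0],
  [20,[0,0,0],0],
])

```text
time: 28.65
position: [0.4349, 0.269, 0.158]
orientation: [3.141, -0.001, -1.635]
ft_force: [0.3, 0.3, -3.0]
finger_gap: 0.0292
grip_force: 40.3
```

arm_command([
  [20,[0,0,-2],0],
  [20,[0,0,0],0],
])

```text
time: 28.85
position: [0.4352, 0.2693, 0.1572]
orientation: [-3.141, 0.001, -1.634]
ft_force: [-1.7, -0.0, 2.2]
finger_gap: 0.0292
grip_force: 41.5
```

arm_command([
  [40,[0,0,0],0],
  [45,[0,0,0],0],
  [45,[0,0,20],0],
  [45,[0,0,40],0],
  [45,[0,0,45],0],
])

```text
time: 29.35
position: [0.4345, 0.2686, 0.2618]
orientation: [3.14, -0.002, -1.635]
ft_force: [0.4, 1.6, 0.4]
finger_gap: 0.0452
grip_force: 0.0
```

arm_command([
  [45,[0,0,45],8.5],
  [45,[0,0,40],8.5],
  [45,[0,0,0],8.5],
  [45,[0,0,0],8.5],
  [45,[0,0,0],8.5],
])

```text
time: 29.85
position: [0.4351, 0.2692, 0.3468]
orientation: [-3.141, 0.0, -0.887]
ft_force: [-0.4, -0.4, -0.4]
finger_gap: 0.0453
grip_force: 0.0
```

arm_command([
  [45,[0,0,0],8.5],
  [45,[0,0,0],8.5],
  [45,[0,0,0],8.5],
  [45,[0,0,0],8.5],
  [45,[0,0,0],8.5],
])

```text
time: 30.35
position: [0.435, 0.2691, 0.3465]
orientation: [-3.141, -0.0, -0.145]
ft_force: [1.0, 0.1, -0.2]
finger_gap: 0.0448
grip_force: 0.0
```

Run:
```python
from h import *
s=snap('top'); c=snap('scene')
a=cv2.cvtColor(s['frame'],cv2.COLOR_RGB2BGR)[130:250,65:195]; b=cv2.cvtColor(c['frame'],cv2.COLOR_RGB2BGR)[110:270,345:495]
w=np.zeros((430,800,3),np.uint8); w[:369,:400]=cv2.resize(a,(400,369),interpolation=cv2.INTER_CUBIC); w[:427,400:]=cv2.resize(b,(400,427),interpolation=cv2.INTER_CUBIC)
cv2.imwrite('pics/ins2.png',w)
for c in('scene','top'): print([(l,np.round(d['point'],3).tolist(),round(d['confidence'],2)) for l in('card0','lid_handle') for d in robot.spot_in(c,l)])
```

```text
[('card0', [0.43, 0.266, 0.079], 0.93), ('card0', [0.236, 0.256, 0.012], 0.93), ('card0', [0.558, 0.265, 0.098], 0.82), ('card0', [0.243, -0.376, 0.014], 0.8), ('card0', [0.379, -0.528, 0.012], 0.46), ('lid_handle', [0.515, 0.356, 0.153], 0.63)]
[('card0', [0.234, -0.376, 0.014], 0.96), ('card0', [0.239, 0.26, 0.016], 0.86), ('card0', [0.43, 0.25, 0.104], 0.84), ('card0', [0.554, 0.266, 0.103], 0.82), ('card0', [0.398, -0.559, 0.014], 0.71), ('lid_handle', [0.538, 0.356, 0.136], 0.6), ('lid_handle', [0.428, 0.246, 0.105], 0.41)]
```

View pics/ins2.png

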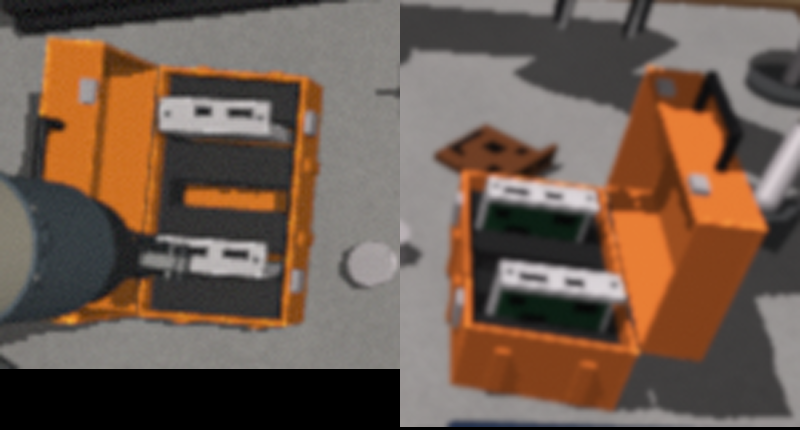

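arm_command([
  [45,[15,24,0],4.7],
  [45,[15,24,0],0],
  [45,[15,24,0],0],
  [45,[15,25,0],0],
  [45,[0,0,0],0],
])

```text
time: 31.15
position: [0.4959, 0.3684, 0.3439]
orientation: [3.14, 0.002, -0.07]
ft_force: [0.2, -1.0, -0.2]
finger_gap: 0.0452
grip_force: 0.0
```

arm_command([
  [45,[0,0,-15],0],
  [45,[0,0,-15],0],
  [40,[0,0,-13],0],
  [30,[0,0,0],0],
  [30,[0,0,0],0],
], newtons=25)

```text
time: 31.65
position: [0.495, 0.3658, 0.304]
orientation: [3.141, -0.0, -0.07]
ft_force: [-0.3, 0.2, 0.0]
finger_gap: 0.0302
grip_force: 0.0
```

arm_command([
  [20,[0,0,0],0],
  [12,[0,0,0],0],
  [5,[0,0,0],0],
  [5,[0,0,0],0],
  [5,[0,0,0],0],
], newtons=25)

```text
time: 32.15
position: [0.4952, 0.3661, 0.3044]
orientation: [-3.141, -0.001, -0.069]
ft_force: [-0.4, -0.9, 4.4]
finger_gap: 0.0089
grip_force: 24.6
```

arm_command([
  [5,[-1,-18.4,2.4],0],
  [5,[-1,-18.4,0.4],0],
  [5,[-1,-18.5,-1.5],0],
  [5,[-1,-18.1,-3.4],0],
  [5,[-1,-17.7,-5.3],0],
])

```text
time: 32.65
position: [0.4898, 0.2756, 0.2967]
orientation: [-3.138, -0.001, -0.068]
ft_force: [-0.4, 2.7, 4.3]
finger_gap: 0.0092
grip_force: 25.7
```

arm_command([
  [5,[-1,-17.1,-7.2],0],
  [5,[-1,-16.2,-8.8],0],
  [5,[-1,-15.2,-10.6],0],
  [5,[-1,-14,-12],0],
  [5,[0,0,0],0],
])

```text
time: 33.15
position: [0.486, 0.2116, 0.2562]
orientation: [3.142, 0.0, -0.07]
ft_force: [2.7, 0.7, -3.9]
finger_gap: 0.0088
grip_force: 25.0
```

arm_command([
  [5,[-0.4,-6.4,-6.7],0],
  [5,[-0.4,-6.3,-6.8],0],
  [5,[-0.4,-5.6,-7.3],0],
  [5,[-0.4,-5.6,-7.4],0],
  [5,[0,0,0],0],
])

```text
time: 33.65
position: [0.4845, 0.1882, 0.2279]
orientation: [3.141, 0.0, -0.069]
ft_force: [5.7, 2.9, -4.6]
finger_gap: 0.009
grip_force: 24.8
```

arm_command([
  [5,[-0.3,-4.9,-7.9],0],
  [5,[-0.3,-4.7,-7.9],0],
  [5,[-0.3,-4,-8.3],0],
  [5,[-0.3,-3.9,-8.4],0],
  [5,[0,0,0],0],
])

```text
time: 34.15
position: [0.4834, 0.1707, 0.1953]
orientation: [3.141, 0.0, -0.069]
ft_force: [4.6, 4.0, -4.1]
finger_gap: 0.0091
grip_force: 24.4
```

arm_command([
  [5,[0,-3.1,-8.7],0],
  [5,[0,-3,-8.7],0],
  [5,[0,-1.8,-5],0],
  [5,[0,0,0],0],
])

```text
time: 34.55
position: [0.483, 0.1634, 0.1727]
orientation: [-3.141, 0.001, -0.069]
ft_force: [2.6, 5.9, -4.4]
finger_gap: 0.0089
grip_force: 24.3
```

arm_command([
  [5,[0,-0.8,-4],0],
  [5,[0,-0.7,-4],0],
  [5,[0,-0.5,-4],0],
  [5,[0,0,0],0],
])

```text
time: 34.95
position: [0.4829, 0.1612, 0.1619]
orientation: [-3.142, 0.0, -0.069]
ft_force: [-0.4, 5.9, 1.8]
finger_gap: 0.0088
grip_force: 24.8
```

arm_command([
  [5,[0,0,-2],0],
  [5,[0,0,-1],0],
  [5,[0,0,0],0],
])

```text
time: 35.25
position: [0.483, 0.1612, 0.1616]
orientation: [-3.141, -0.001, -0.068]
ft_force: [-10.0, 4.1, 21.9]
finger_gap: 0.0089
grip_force: 26.5
```

arm_command([
  [5,[0,0,2],0],
  [14,[0,0,0],0],
  [19,[0,0,0],0],
  [19,[0,0,0],0],
  [19,[0,0,10],0],
])

```text
time: 35.75
position: [0.4822, 0.1602, 0.1699]
orientation: [3.139, 0.004, -0.07]
ft_force: [0.2, -0.1, 0.0]
finger_gap: 0.0193
grip_force: 0.0
```

arm_command([
  [19,[0,0,30],0],
  [19,[0,0,40],0],
  [19,[0,-40,20],0],
  [19,[-30,-40,0],0],
  [19,[-30,-40,0],0],
])

```text
time: 36.25
position: [0.4227, 0.0399, 0.2622]
orientation: [-3.141, -0.001, -0.069]
ft_force: [0.4, -1.6, 0.7]
finger_gap: 0.0193
grip_force: 0.0
```

arm_command([
  [19,[-30,-40,0],0],
  [19,[0,-40,0],0],
  [19,[0,-40,0],0],
  [19,[0,0,0],0],
])

```text
time: 36.65
position: [0.3924, -0.0824, 0.2621]
orientation: [3.14, -0.001, -0.074]
ft_force: [0.0, 0.7, 0.2]
finger_gap: 0.0192
grip_force: 0.0
```

Run:
```python
from h import *
s=snap('top'); c=snap('scene')
p=np.array([.4882,.2655,-.062])
for n,v in(('top',s),('scene',c)):
    for th in(0,.03,.06):
        B=[]
        for x in(-118,118):
            for y,z in((-140,48),(-140,0)): 
                B.append([x/1e3,.07+(y*np.cos(th)+z*np.sin(th))/1e3,.075+(-y*np.sin(th)+z*np.cos(th))/1e3])
        print(n,th,proj(v,place(np.array(B),p)).round(1).tolist())
a=cv2.cvtColor(s['frame'],cv2.COLOR_RGB2BGR)[130:250,65:195]; b=cv2.cvtColor(c['frame'],cv2.COLOR_RGB2BGR)[110:270,345:495]
w=np.zeros((430,800,3),np.uint8); w[:369,:400]=cv2.resize(a,(400,369),interpolation=cv2.INTER_CUBIC); w[:427,400:]=cv2.resize(b,(400,427),interpolation=cv2.INTER_CUBIC)
cv2.imwrite('pics/lid.png',w)
```

```text
top 0 [[153.2, 236.9], [157.3, 236.1], [160.4, 152.1], [164.3, 154.4]]
top 0.03 [[152.3, 237.0], [156.9, 236.1], [159.6, 151.8], [163.9, 154.2]]
top 0.06 [[151.3, 237.0], [156.5, 236.2], [158.6, 151.6], [163.5, 154.0]]
scene 0 [[371.7, 158.3], [368.3, 172.8], [373.5, 215.7], [369.3, 231.2]]
scene 0.03 [[372.6, 157.1], [368.6, 171.5], [374.6, 214.4], [369.7, 229.9]]
scene 0.06 [[373.5, 155.8], [368.9, 170.3], [375.8, 213.1], [370.1, 228.6]]
```

View pics/lid.png

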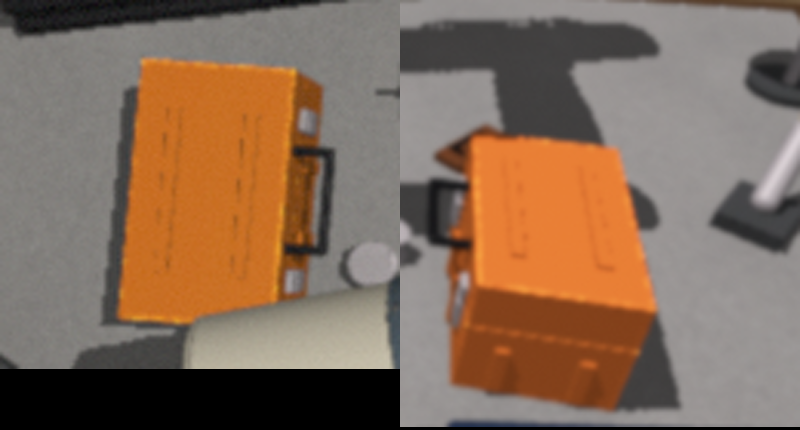

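arm_command([
  [0,[15,48,0],0],
  [0,[15,47,0],0],
  [0,[15,47,0],0],
  [0,[15,47,0],0],
  [0,[15,47,0],0],
])

```text
time: 37.25
position: [0.4679, 0.1602, 0.2617]
orientation: [-3.141, -0.0, -0.067]
ft_force: [0.4, -0.2, 0.6]
finger_gap: 0.0001
grip_force: 0.0
```

arm_command([
  [0,[18,47,-20],0],
  [0,[0,3,-25],0],
  [0,[0,0,-14],0],
  [0,[0,0,-4],0],
  [0,[0,0,0],0],
])

```text
time: 37.75
position: [0.4843, 0.204, 0.1998]
orientation: [3.141, 0.001, -0.068]
ft_force: [0.9, 0.6, 1.0]
finger_gap: -0.0002
grip_force: 0.0
```

arm_command([
  [0,[0,0,-3],0],
  [0,[0,0,0],0],
])

```text
time: 37.95
position: [0.4849, 0.2034, 0.1976]
orientation: [-3.141, -0.001, -0.069]
ft_force: [-0.3, -0.6, -0.7]
finger_gap: -0.0002
grip_force: 0.0
```

arm_command([
  [0,[0,0,-2],0],
  [0,[0,0,-1],0],
  [0,[0,0,0],0],
])

```text
time: 38.25
position: [0.4851, 0.2034, 0.1961]
orientation: [-3.14, -0.002, -0.069]
ft_force: [-4.7, -0.7, 10.6]
finger_gap: 0.0001
grip_force: 5.3
```

arm_command([
  [0,[0,0,-2],0],
  [0,[0,0,-1],0],
  [0,[0,0,0],0],
])

```text
time: 38.55
position: [0.485, 0.2033, 0.196]
orientation: [-3.139, -0.004, -0.068]
ft_force: [-13.1, -1.9, 28.2]
finger_gap: -0.0002
grip_force: 14.0
```

Contact comes at TCP z 0.196, which puts the lid top at 0.123 m. That is exactly the closed height, and it is firm. Retreat and hand in.

arm_command([
  [0,[0,0,15],0],
  [0,[0,0,40],0],
  [0,[-10,-20,40],0],
  [0,[-15,-45,0],0],
  [0,[-15,-45,0],0],
])

```text
time: 39.05
position: [0.4446, 0.0926, 0.2874]
orientation: [-3.14, -0.003, -0.068]
ft_force: [0.8, -1.4, -0.7]
finger_gap: 0.0001
grip_force: 0.0
```

arm_command([
  [0,[-15,-45,0],0],
  [0,[-15,-45,0],0],
  [0,[0,0,0],0],
])

```text
time: 39.35
position: [0.4129, -0.0004, 0.2868]
orientation: [-3.141, -0.001, -0.073]
ft_force: [0.7, 0.5, 0.8]
finger_gap: -0.0001
grip_force: 0.0
```

```bash
python3 -c "
from h import *
for c in('scene','top'):
    snap(c)
    for l in('card0','spool','jar','adapter','multimeter','tape','screwdriver'): print(c,l,[np.round(d['point'],3).tolist() for d in robot.spot_in(c,l)])
print(robot.job_done())"
```

```text
scene card0 [[0.242, -0.374, 0.013], [0.376, -0.527, 0.017], [0.238, 0.213, 0.012], [0.744, -0.055, 0.046], [0.568, 0.255, 0.125]]
scene spool [[0.433, 0.129, 0.033], [0.743, -0.051, 0.045], [0.535, 0.254, 0.124]]
scene jar [[0.751, 0.024, 0.038], [0.742, -0.053, 0.048]]
scene adapter [[0.753, 0.024, 0.039]]
scene multimeter [[0.752, -0.228, 0.032]]
scene tape [[0.434, -0.408, 0.014]]
scene screwdriver [[0.431, 0.132, 0.035], [0.355, -0.275, 0.019], [0.564, 0.257, 0.125]]
top card0 [[0.504, 0.258, 0.126], [0.235, -0.376, 0.014], [0.398, -0.559, 0.015], [0.242, 0.205, 0.017]]
top spool []
top jar [[0.732, -0.053, 0.053]]
top adapter [[0.746, 0.026, 0.034], [0.499, 0.267, 0.125]]
top multimeter [[0.734, -0.236, 0.033]]
top tape [[0.426, -0.41, 0.015], [0.508, 0.254, 0.126]]
top screwdriver [[0.354, -0.273, 0.024], [0.498, 0.264, 0.121]]
the job is handed in; nothing more can be done
None
```

The job is handed in at about 39 s. Only two green cards were present; both were tipped up against the batten, then set fully down in the two outer slots, front plates on top, with the lid fully closed. The last readings show the listed bystanders where they started; only the brown look-alike card reads about 5 cm off in y, though the arm never went near it.

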